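Present a specimen carrier to the code scanner and clamp it

ROBOT

A 6-joint arm with a two-finger parallel gripper is mounted at the origin on the work surface. World frame = base frame: x ahead of the robot, y to its left, z up, the work surface at z = 0. Lengths are in m, angles in rad, forces in N, time in s.
With the tool pointing down it reaches from about 0.3 to 0.775 m from the base axis. Payload 14.6 kg.
Tool frame: the origin (TCP) lies at the very end of the fingers, on their centre line; the grasp point (between the pads) lies 19 mm behind it; z points along the fingers, y is the line along which they close (so a half turn about z gives the same grasp; the last joint's range is limited). The gripper opens to 94 mm and grips with 3 to 60 N. Pads are 16 mm wide; open, the fingers measure 119 mm over their backs; the gripper's body (75 mm by 177 mm) begins 78 mm behind the grasp point.
Start: joints at [-0.067, 0.3, 1.521, -0, 1.321, -0.067], TCP at [0.55, -0, 0.205] pointing down, gripper open.
Joint ranges: [-3.03, 3.03], [-0.79, 2.21], [0.23, 2.52], [-1.04, 4.18], [0, 3.07], [-2.55, 2.55]. Speed limits (rad/s): [2.22, 2.22, 2.57, 3.14, 3.14, 3.14].

INTERFACE

Orientations are given as [roll, pitch, yaw] about the fixed x, y, z axes, in that order (R = Rz(yaw) Ry(pitch) Rx(roll)).
In Python, from station import ctrl gives the robot as it stands. The module is installed in compiled form; this text tells all that it offers.
- The arm moves only by the tool step_arm, never from a script. Its argument "deltas" is a list of rows, each an object with "dp": the shift along the tool's x, y, z scaled (see below), a list of three; "twist": the turn about the tool's z scaled (see below). In form: [{"dp": [tx, ty, tz], "twist": twist}, ...]. A call has 1 to 12 rows; each row shifts and turns the commanded pose from where the row before left it, along the tool's axes as they then stand; what a row does not reach is not made up. The controller multiplies each number of a shift by 0.04 m and each number of a turn by 4 degrees. A row lasts 1/10 s, in which the tool goes at most 50 mm and 8.59 degrees, less where a joint would pass 70% of its speed; a pose out of reach is approached as far as the arm can. A call with a number of a shift or a turn outside -1 to 1 is refused whole. A call with a gripper value outside its range is refused whole. "gripper" is the opening, from -1 (shut) to 1 (fully open), set as the call begins (left out, the last holds). The fingers move at their own pace and stop on an object; "squeeze" is the grip in N (left out, the last holds). Time passes only in rows, so rows that do not move let the fingers close. It gives the time, the measured TCP pose, the force, the opening and the grip force at its end, in the units of the state.
- ctrl.get_obs(): the state, without advancing time (a new reading comes with each control period).
- ctrl.camera(name): name is "scene" or "side" or "wrist"; returns (picture, depth): 400x640x3 uint8, red, green, blue; 400x640 float32, m along the optical axis (not along the pixel's ray), 0 where there is no reading.
- ctrl.get_calibration(name): a dict with "fx", "fy", "cx", "cy" (pixels), "distortion" ([k1, k2, p1, p2, k3] as OpenCV has them; the pictures are not rectified), "world_to_cam" (4x4, takes a point from world to camera coordinates); the wrist camera has in their place "hand_eye" (4x4, takes a point from camera to tool coordinates, whose origin is the TCP and whose axes are the flange's). Camera axes: x right, y down, z forward; pixel columns grow to the right and rows downward; lengths in m; the calibration is good to about 2 mm. A picture is of the moment at which its call begins: read the wrist's pose just before it. get_calibration takes no time and is no camera call.
- ctrl.hand_in(): hands the job in; it is judged then, once.
Trained networks look in the newest picture that a camera, given by its name, has taken for a name from the list of things; names that differ only in an ending like _2 or _b are one class to them, and where a whole thing is asked for, a point or a joint stands for the part that bears it (a point fixed in the world has none). Each returns a list of dicts, best first, with "conf" (0 to 1); they miss things now and then, are a little off and sometimes report something else, mostly with a low value. They report only what shows in the picture. A call takes as long as a camera call. They do not tell look-alikes from the thing itself.
- ctrl.spot_in(camera, label): "rect" ([left, top, right, bottom] as shares, 0 to 1, of the picture: columns of its width, rows of its height, round what is visible of it).
- ctrl.cut_out(camera, label): "pixels" (400x640 bool, what is visible of it) and "rect" ([left, top, right, bottom] as shares, 0 to 1, of the picture: columns of its width, rows of its height, round what is visible of it).
The state is a dict: "time_s": time; "qpos": joint angles; "joint_vel": joint speeds; "tau": joint torques, N m; "ee_pos": TCP position; "eef_rot": TCP orientation; "force": force on the tool from outside, world axes, zero at the start; "moment": the same for the moment, N m; "grip_width": finger opening in m; "grip_force": force on a finger pad.
Only numpy, scipy, OpenCV 4.12 (cv2) and the standard library are available. Lean on these libraries where they do the work, as an engineer would, in place of code of your own. Each camera call takes 0.05 s, during which the arm holds its last target. There are 200 camera calls.

TASK

The clamp head's presser foot has been left half down: lift its red-knobbed lever all the way up so that the foot is well clear, then turn the white specimen carrier where it stands, between its pins, until its orange code stripe squarely faces the scanner's window. Then bring the lever down until you feel the foot press firmly on the carrier's flange, at about 12 N (well under 20 N: do not force the lever to its bottom stop), and let go; the lever stays where it is left. Leave everything else on the bench where it is.

Things in the scene. Friction and masses are not known exactly. Their poses are not given: they have to be found in the camera images.
- nest: Round aluminium plate, 156 mm across and 10 mm thick, fixed on the bench; the carrier stands on it between four steel pins (8 mm thick, rising 12 mm above the plate, with 3 mm of play all round). Origin: centre of its underside; z up. The vertical axis through it is called the nest axis.
- head: Fixed white clamp head with a red cap, beside the nest: a tower 114 mm high, 36 mm deep, 50 mm wide, its near face 88 mm from the nest axis. Its origin lies on the nest axis at bench height; +x points level from the nest axis to the tower and on to the lever; z up. A steel bar 14 mm wide with the sprung foot reaches from it over the carrier's flange, at most 65 mm above the bench.
- foot_place (a point): Fixed point straight below the foot (a black pad 14 mm across), 44 mm from the nest axis, at the height of the flange's top, 22 mm above the bench. The foot rises 20 mm per rad of lever; its height screw is set unknown (varies by 10 mm), so the lever angle where it meets the flange (0.4 to 1.0 rad) must be felt. It then pushes with 8 N, plus 3 N per further mm (0.05 rad).
- lever_pivot (a point): Centre of the lever's pivot pin, on the tower's outer side, 128 mm from the nest axis and 80 mm above the bench. The pin is level, along the head's y axis.
- lever_knob (a point): Centre of the red knob at the lever's end: a cylinder 16 mm thick and 28 mm long, lying level along the head's y axis (grip it on its two end faces, 28 mm apart), 80 mm from the pivot on a bar 8 mm thick. It moves in the head's x-z plane, outward of the pivot.
- lever (a joint): Angle of the lever, rad: 0 at the bottom stop (pointing outward and 0.42 rad below level), 1.5 at the top stop (1.08 rad above level), growing as the knob rises. A stiff hinge: it takes about 6 N at the knob to move and stays where it is left.
- carrier: White upright cylinder 46 mm across with a grey cap, on a round aluminium flange 112 mm across and 12 mm thick, 100 mm high in all, about 0.35 kg, loose. Origin: centre of its underside; z up; +x points out through the orange stripe. The flange's top is 22 mm above the bench; the cylinder can be gripped from above on its upper 35 mm.
- code_mark (a point): Middle of the orange code stripe (12 mm wide, 74 mm tall) on the carrier's side, 23 mm from its axis and 60 mm above its underside; an orange bar on the cap points the same way.
- scanner: Fixed yellow block 50 x 54 mm, 85 mm high, on a black foot, beside the nest. Its origin lies on the nest axis at bench height; +x points level from the nest axis to the block.
- scanner_window (a point): Centre of the scanner's black window with a red line, on its face towards the nest, 95 mm from the nest axis and 60 mm above the bench.
- spare_carrier: Bystander: blue carrier with a yellow stripe, otherwise the same as the white one. Origin: centre of its underside.
- notebook: Bystander: green book, 150 x 210 x 16 mm. Origin: centre of its underside.
- mouse: Bystander: white computer mouse, 105 x 60 x 30 mm. Origin: centre of its underside.
- sample_jar: Bystander: closed jar, 60 mm across, 85 mm high. Origin: centre of its underside.
- screwdriver: Bystander: screwdriver 170 mm long, lying.
- beaker: Bystander: glass cup, 70 mm across, 85 mm high. Origin: centre of its underside.
- calliper: Bystander: calliper 200 mm long, lying flat, one end with a 60 mm jaw. Origin: centre of its underside.
Mind the look-alikes: they are no part of the job. What is meant by the scanner is not green, and is the smaller of those in its own colour.

How it is judged:
On the way, in this order (a step that is already met when the one before it is completed fails the run):
1. the lever is raised to within 0.1 rad of its top stop (value of joint lever above 1.4 rad), for 0.2 s.
2. with the lever still up, the carrier stands in its nest with the stripe facing the scanner (y of scanner_window in the frame of carrier between -0.022 and 0.022 m and x of scanner_window in the frame of carrier above 0 m and horizontal distance between carrier and nest below 0.008 m and angle between carrier's own z axis and vertical below 0.05 rad and z of carrier in the frame of nest below 0.013 m and value of joint lever above 1.35 rad), for 0.3 s.
At the end, for the whole second after the job is handed in: The carrier stands upright and still in its nest (within 8 mm of its axis, tilt under 0.05 rad, lifted under 3 mm), the window less than 22 mm off the stripe's direction (about 13 degrees), and the foot presses on it with 5 to 22 N, the lever at rest (y of scanner_window in the frame of carrier between -0.022 and 0.022 m and x of scanner_window in the frame of carrier above 0 m and horizontal distance between carrier and nest below 0.008 m and angle between carrier's own z axis and vertical below 0.05 rad and z of carrier in the frame of nest below 0.013 m and contact force between head and carrier between 5 and 22 N and linear speed of carrier below 0.01 m/s and velocity of joint lever between -0.05 and 0.05 rad/s); the robot touches nothing.
It fails at once if the foot is pressed on the carrier with more than 25 N (contact force between head and carrier above 25 N).
It fails at once if the carrier is taken out of its nest (more than 20 mm sideways or lifted by 15 mm) (horizontal distance between carrier and nest above 0.02 m or z of carrier in the frame of nest above 0.025 m).
It fails at once if a bystander is moved by more than 20 mm (distance of any of spare_carrier, notebook, mouse, sample_jar, screwdriver, beaker, calliper from where it was at the start of the episode above 0.02 m).
It also fails if it takes over 72 s, if anything falls off the work surface, if the arm or the gripper's body presses on something with over 40 N, if the wrist force passes 120 N, or if a joint passes its speed limit or range.

## Working session

There is one attempt and no reset: what is moved stays moved. The work goes in short steps, Python scripts to look and compute and a tool call to move; the robot and the scene stay as the last step left them, time stands still between calls to the robot, and variables do not carry over. Pictures are saved under pics/ and viewed, at most 10 in all, crops included, and the job is handed in when it is done.

Besides the shell and the picture viewer there is one more tool, called after "Call:" as a command line: name --argument value ..., lists and objects as JSON in quotes. step_arm: Moves the arm, as the interface text tells. Its arguments: {"type":"object","properties":{"deltas":{"type":"array"},"gripper":{"type":"number"},"squeeze":{"type":"number"}},"required":["deltas"]}

```bash
mkdir -p pics; cat > h.py <<'E'
import numpy as np, cv2
from station import ctrl
def world(cam,px,z=None,depth=None,cal=None):
    c=ctrl.get_calibration(cam) if cal is None else cal
    K=np.array([[c['fx'],0,c['cx']],[0,c['fy'],c['cy']],[0,0,1]])
    n=cv2.undistortPoints(np.array(px,float).reshape(-1,1,2),K,np.array(c['distortion'])).reshape(-1,2)
    r=np.c_[n,np.ones(len(n))]
    T=np.linalg.inv(c['world_to_cam'])
    if depth is not None: return (r*np.asarray(depth)[:,None])@T[:3,:3].T+T[:3,3]
    d=r@T[:3,:3].T; return T[:3,3]+d*((z-T[2,3])/d[:,2])[:,None]
def cloud(cam,mask,dep):
    v,u=np.nonzero(mask&(dep>0)); return world(cam,np.c_[u,v],depth=dep[v,u])
E
python3 - <<'E'
from h import *
for n in('scene','side'):
    im,d=ctrl.camera(n); cv2.imwrite(f'pics/{n}0.png',im[:,:,::-1]); np.save(n+'.npy',d); np.save(n+'im.npy',im)
    for l in['nest','head','lever_knob','carrier','code_mark','scanner','scanner_window']:
        for r in ctrl.cut_out(n,l)[:3]:
            p=cloud(n,r['pixels'],d)
            if len(p): print(n,l,round(r['conf'],2),(np.array(r['rect'])*[640,400,640,400]).round(),np.median(p,0).round(3),p.min(0).round(3),p.max(0).round(3))
print(ctrl.get_obs())
E
```

```text
scene nest 0.6 [322. 200. 369. 228.] [0.6   0.022 0.011] [ 0.468 -0.046 -0.003] [0.638 0.115 0.024]
scene nest 0.38 [358. 219. 395. 261.] [0.776 0.091 0.015] [ 0.606  0.042 -0.001] [0.816 0.163 0.105]
scene head 0.96 [356. 180. 406. 222.] [0.588 0.135 0.05 ] [0.385 0.069 0.   ] [0.614 0.291 0.141]
scene head 0.68 [294. 192. 318. 223.] [ 0.585 -0.1    0.041] [ 0.51  -0.147 -0.   ] [ 0.602 -0.064  0.091]
scene head 0.62 [425. 180. 443. 185.] [0.413 0.418 0.021] [0.386 0.378 0.001] [0.428 0.466 0.03 ]
scene lever_knob 0.61 [442. 180. 463. 205.] [0.542 0.43  0.052] [ 0.348  0.408 -0.002] [0.557 0.547 0.088]
scene lever_knob 0.58 [403. 181. 405. 183.] [0.585 0.214 0.137] [0.571 0.211 0.131] [0.593 0.218 0.139]
scene lever_knob 0.46 [153. 218. 178. 242.] [ 0.61  -0.557  0.029] [ 0.519 -0.593 -0.001] [ 0.645 -0.529  0.035]
scene carrier 0.65 [329. 182. 363. 224.] [0.572 0.027 0.026] [ 0.459 -0.022  0.   ] [0.613 0.085 0.114]
scene scanner 0.96 [294. 166. 311. 192.] [ 0.376 -0.083  0.037] [ 0.288 -0.135 -0.001] [ 0.393 -0.048  0.089]
scene scanner 0.95 [336. 152. 367. 187.] [0.365 0.108 0.06
[... 1981 characters left out ...]
me_s': 0.8, 'qpos': array([-6.65932622e-02,  2.99878127e-01,  1.52097416e+00,  1.43755868e-05,
        1.32070641e+00, -6.65949044e-02]), 'joint_vel': array([-3.29085619e-05, -2.63668159e-03,  2.68029549e-04, -8.08656795e-04,
        7.35923058e-04, -1.18805723e-03]), 'tau': array([-1.36930808e-03, -5.31631887e+01, -3.52909470e+01,  7.08315661e-02,
        2.12122552e-02, -1.00370357e-05]), 'ee_pos': array([5.49999927e-01, 4.55509665e-06, 2.05468526e-01]), 'eef_rot': array([ 3.14155785e+00, -1.16381368e-05,  1.57079441e+00]), 'force': array([ 0.03387305, -0.38662576, -0.150721  ]), 'moment': array([-0.00313484,  0.01105231, -0.02612657]), 'grip_force': 0.0, 'grip_width': 0.09335917236065293}
```

View pics/scene0.png

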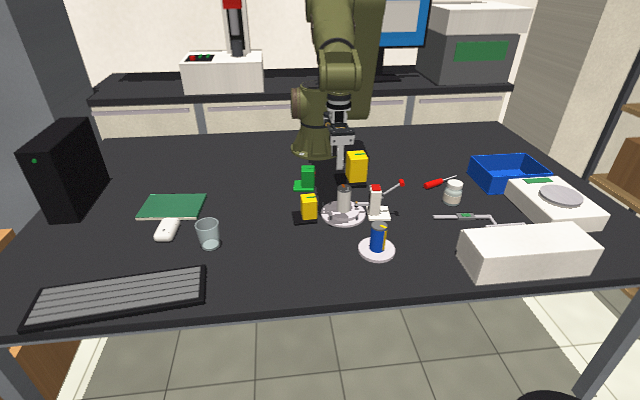

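View pics/side0.png

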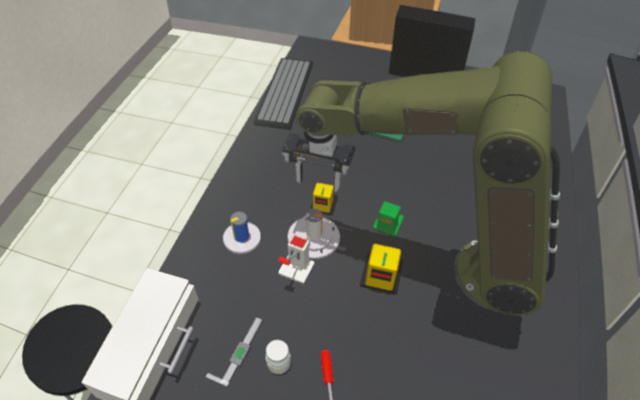

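The scene view shows the white carrier on its nest at about (344,200) and the tower at (376,200), with its red knob at (402,182). The small yellow scanner is at (308,207). The large yellow block at (356,167) and the green block are look-alikes. Next I'll check the wrist view.

```bash
cat >> h.py <<'E'
from scipy.spatial.transform import Rotation as R
def wcal(o):
    c=dict(ctrl.get_calibration('wrist')); T=np.eye(4); T[:3,:3]=R.from_euler('xyz',o['eef_rot']).as_matrix(); T[:3,3]=o['ee_pos']
    c['world_to_cam']=np.linalg.inv(T@np.array(c['hand_eye'])); return c
E
python3 - <<'E'
from h import *
a=np.load('sceneim.npy')[150:240,280:420]; b=np.load('sideim.npy')[175:305,250:420]
A=cv2.resize(a,(780,500),interpolation=cv2.INTER_CUBIC); cv2.imwrite('pics/sc.png',A[:,:,::-1])
o=ctrl.get_obs(); im,d=ctrl.camera('wrist'); cv2.imwrite('pics/w0.png',im[:,:,::-1])
c=wcal(o); np.savez('w0.npz',im=im,d=d)
v,u=np.mgrid[0:400,0:640]; P=world('x',np.c_[u.ravel(),v.ravel()],depth=d.ravel(),cal=c).reshape(400,640,3); P[d==0]=np.nan
np.save('w0P.npy',P); print(ctrl.get_calibration('wrist')['hand_eye'],P[::80,::80].round(2).tolist()[2])
# large-scale views: yellow/red/orange clouds
for n in('scene','side'):
    im,d=np.load(n+'im.npy'),np.load(n+'.npy'); h=cv2.cvtColor(im,cv2.COLOR_RGB2HSV)
    for nm,lo,hi in(('yellow',22,34),('red',0,4),('orange',8,20)):
        m=(h[:,:,0]>=lo)&(h[:,:,0]<=hi)&(h[:,:,1]>150)&(h[:,:,2]>90)
        k,l,s,ce=cv2.connectedComponentsWithStats(m.astype(np.uint8))
        for i in range(1,k):
            if s[i,4]>=6:
                p=cloud(n,l==i,d)
                if len(p): print(n,nm,ce[i].round(),s[i,4],np.median(p,0).round(3),p.min(0).round(3),p.max(0).round(3))
E
```

```text
[[-1.94341653e-03 -9.60924894e-01 -2.76802403e-01  8.21074163e-02]
 [ 9.99997926e-01 -2.03603215e-03  4.71870119e-05 -1.59029607e-03]
 [-6.08921765e-04 -2.76801737e-01  9.60926859e-01 -1.79377816e-01]
 [ 0.00000000e+00  0.00000000e+00  0.00000000e+00  1.00000000e+00]] [[0.15, 0.03, -0.0], [0.26, 0.03, 0.0], [0.36, 0.03, 0.0], [0.45, 0.02, -0.0], [0.55, 0.04, 0.11], [0.65, 0.02, 0.0], [0.75, 0.02, 0.0], [0.85, 0.03, 0.0]]
scene yellow [356. 166.] 655 [0.365 0.114 0.082] [ 0.036  0.084 -0.002] [0.377 0.222 0.126]
scene yellow [309. 206.] 401 [ 0.585 -0.094  0.062] [ 0.396 -0.118 -0.   ] [ 0.594 -0.066  0.091]
scene yellow [383. 226.] 11 [0.768 0.105 0.101] [0.759 0.099 0.1  ] [0.772 0.114 0.105]
scene yellow [384. 239.] 27 [0.778 0.111 0.067] [0.772 0.109 0.022] [0.78  0.116 0.092]
scene red [232.   4.] 153 [-0.549 -0.367  0.566] [-0.622 -0.412  0.547] [-0.535 -0.326  0.585]
scene red [192.  58.] 26 [-0.49  -0.599  0.324] [-0.598 -0.633  0.312] [-0.477 -0.588  0.331]
scene red [401. 182.] 36 [0.584 0.216 0.134] [0.332 0.211 0.   ] [0.593 0.303 0.141]
scene red [433. 183.] 120 [0.413 0.
[... 413 characters left out ...]
e yellow [383. 265.] 1044 [0.329 0.143 0.12 ] [ 0.289 -0.007 -0.002] [0.379 0.163 0.131]
side red [321. 201.] 20 [ 0.559 -0.066  0.064] [ 0.543 -0.07   0.055] [ 0.573 -0.061  0.066]
side red [298. 241.] 95 [0.568 0.136 0.114] [0.548 0.121 0.109] [0.586 0.149 0.12 ]
side red [284. 260.] 54 [0.579 0.221 0.139] [0.564 0.213 0.127] [0.592 0.227 0.144]
side red [380. 275.] 57 [0.331 0.159 0.088] [0.306 0.155 0.078] [0.353 0.162 0.1  ]
side red [327. 366.] 318 [0.404 0.421 0.024] [0.378 0.377 0.   ] [0.428 0.46  0.036]
side orange [318. 215.] 9 [0.543 0.026 0.111] [0.533 0.025 0.109] [0.549 0.031 0.114]
side orange [386. 220.] 17 [ 0.354 -0.047  0.064] [ 0.342 -0.05   0.057] [ 0.369 -0.043  0.068]
```

View pics/w0.png

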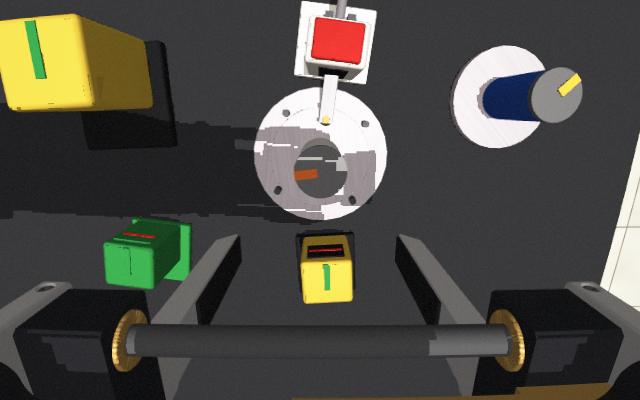

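View pics/sc.png

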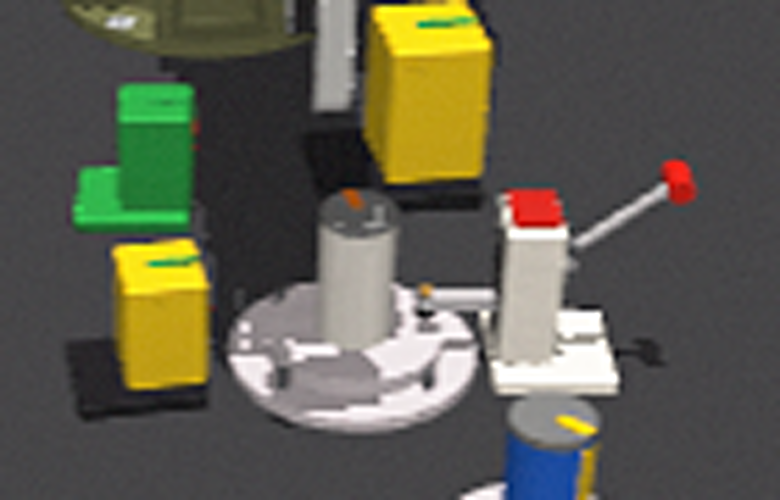

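The wrist view shows the carrier cap at (320,168), its orange bar pointing left (world -x), and the scanner window at (325,252). The tower's red cap is at (338,40), with the lever running out towards +y. Next, the precise poses.

```bash
python3 - <<'E'
from h import *
z=np.load('w0.npz'); im=z['im']; P=np.load('w0P.npy'); h=cv2.cvtColor(im,cv2.COLOR_RGB2HSV).astype(int)
x,y,Z=P[...,0],P[...,1],P[...,2]
def circ(m):
    p=P[m][:,:2].astype(np.float32); c,r=cv2.minEnclosingCircle(p); return np.round(c,4),round(r,4),len(p)
near=lambda cx,cy,r:(np.hypot(x-cx,y-cy)<r)
cap=near(.55,.035,.05)&(Z>.1)&(Z<.125); print('cap',circ(cap),np.nanmedian(Z[cap]))
print('flange',circ(near(.55,.035,.07)&(Z>.017)&(Z<.026)))
print('nest',circ(near(.55,.035,.085)&(Z>.006)&(Z<.0135)))
col=lambda a,b:(h[...,0]>=a)&(h[...,0]<=b)&(h[...,1]>130)&(h[...,2]>80)
o=cap&col(5,18); p=P[o]; print('orange',len(p),p.mean(0),p.min(0),p.max(0)); c=cv2.minAreaRect(p[:,:2].astype(np.float32)*1000); print(c)
for nm,m in(('scan top',near(.55,-.09,.05)&(Z>.08)&(Z<.095)),('head top',near(.56,.135,.05)&(Z>.108)&(Z<.125)&col(0,5)),('win',near(.55,-.065,.04)&(Z>.04)&(Z<.08)&(col(0,5)|col(170,180)))):
    p=P[m]; print(nm,len(p),p.mean(0).round(4),cv2.minAreaRect(p[:,:2].astype(np.float32)*1000))
m=near(.56,.085,.03)&(Z>.03)&(Z<.075); p=P[m]; print('bar',len(p),np.median(p,0),cv2.minAreaRect(p[:,:2].astype(np.float32)*1000))
E
```

```text
cap (array([0.5497, 0.0305]), 0.0236, 2234) 0.11023895029310427
flange (array([0.5505, 0.0301]), 0.0671, 5066)
nest (array([0.5503, 0.0359]), 0.0841, 5731)
orange 214 [0.5378338  0.02883347 0.11101688] [0.52786237 0.02346706 0.10897775] [0.54774989 0.03332319 0.11274757]
((537.837158203125, 28.725095748901367), (19.69902992248535, 8.217355728149414), 7.520918846130371)
scan top 2193 [ 0.5572 -0.0896  0.085 ] ((557.2356567382812, -91.62186431884766), (54.092227935791016, 50.210792541503906), 3.337428569793701)
head top 2041 [0.564  0.1348 0.1141] ((564.0935668945312, 135.1533203125), (30.069725036621094, 38.941349029541016), 82.96778106689453)
win 72 [ 0.557  -0.065   0.0611] ((556.281494140625, -64.96590423583984), (35.23066711425781, 1.6062713861465454), 2.7398996353149414)
bar 675 [0.55871782 0.09213247 0.04919848] ((558.3938598632812, 91.07830810546875), (48.10874938964844, 14.087096214294434), 82.61078643798828)
```

Call:
step_arm --deltas '[{"dp":[0.75,0.1,0],"twist":0},{"dp":[0.75,0.1,0],"twist":0},{"dp":[0.75,0.1,0],"twist":0},{"dp":[0.75,0.1,0],"twist":0},{"dp":[0.75,0.1,0],"twist":0},{"dp":[0.75,0.1,0],"twist":0},{"dp":[0.75,0.1,0],"twist":0},{"dp":[0,0,0],"twist":1},{"dp":[0,0,0],"twist":0.95},{"dp":[0,0,0],"twist":0},{"dp":[0,0,0],"twist":0}]' --gripper 1

```text
time_s: 1.95
ee_pos: [0.578, 0.2099, 0.2054]
eef_rot: [-3.142, 0.0, 1.436]
force: [-0.8, -1.1, 0.4]
grip_width: 0.0939
grip_force: 0.0
```

```bash
cat > look.py <<'E'
from h import *
import sys
def wl(name):
    o=ctrl.get_obs(); im,d=ctrl.camera('wrist'); cv2.imwrite(f'pics/{name}.png',im[:,:,::-1]); c=wcal(o)
    v,u=np.mgrid[0:400,0:640]; P=world('x',np.c_[u.ravel(),v.ravel()],depth=d.ravel(),cal=c).reshape(400,640,3); P[d==0]=np.nan
    return o,im,P,cv2.cvtColor(im,cv2.COLOR_RGB2HSV).astype(int)
def head(p,N=np.array([.5498,.0305]),yaw=np.radians(82.2)):
    q=np.asarray(p)[...,:2]-N; c,s=np.cos(yaw),np.sin(yaw); return np.stack([q@[c,s],q@[-s,c],np.asarray(p)[...,2]],-1)
E
python3 - <<'E'
from look import *
o,im,P,h=wl('w1'); print(o['time_s'],o['ee_pos'],o['eef_rot'])
red=((h[...,0]<=5)|(h[...,0]>=172))&(h[...,1]>130)&(h[...,2]>60)
for n,m in(('knob',red&(P[...,2]>.05)&(head(P)[...,0]>.135)),('cap',red&(P[...,2]>.105)&(head(P)[...,0]<.13))):
    H=head(P[m]); print(n,len(H),np.median(P[m],0).round(4),H.mean(0).round(4),H.min(0).round(4),H.max(0).round(4),cv2.minAreaRect(P[m][:,:2].astype(np.float32)*1000))
E
```

```text
1.95 [0.57798518 0.20989849 0.20541256] [-3.14151486e+00  5.83266735e-05  1.43649359e+00]
knob 641 [0.5743 0.2209 0.1371] [0.1916 0.0016 0.1364] [ 0.183  -0.0118  0.1298] [0.1982 0.0151 0.1401] ((573.9970092773438, 219.47982788085938), (15.108592987060547, 26.852306365966797), 82.61219787597656)
cap 1176 [0.564  0.1371 0.1142] [0.1074 0.0003 0.1141] [ 0.0915 -0.0193  0.1099] [0.1212 0.0198 0.1163] ((563.9531860351562, 135.758544921875), (29.52570152282715, 38.854610443115234), 83.4664535522461)
```

View pics/w1.png

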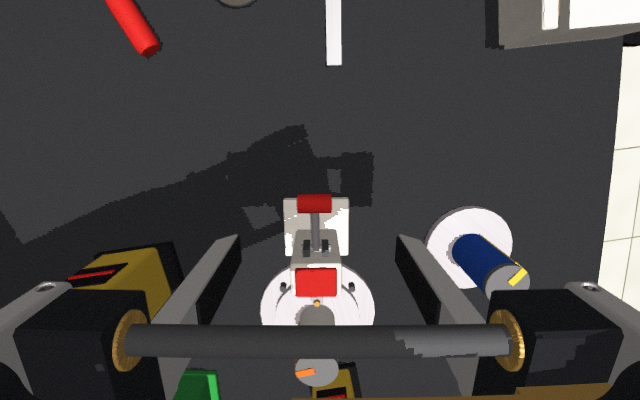

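The knob is at (314,203) in the picture, level and between the open fingers. I'll descend and grip it on its end faces.

Call:
step_arm --deltas '[{"dp":[0.225,-0.13,0.2],"twist":0},{"dp":[0,0,0.7],"twist":0},{"dp":[0,0,0.7],"twist":0},{"dp":[0,0,0.73],"twist":0},{"dp":[0,0,0],"twist":0}]'

```text
time_s: 2.5
ee_pos: [0.5719, 0.2195, 0.108]
eef_rot: [-3.135, 0.003, 1.435]
force: [-0.6, 1.1, 0.2]
grip_width: 0.0939
grip_force: 0.0
```

Call:
step_arm --deltas '[{"dp":[0,0,0],"twist":0},{"dp":[0,0,0],"twist":0},{"dp":[0,0,0],"twist":0},{"dp":[0,0,0],"twist":0},{"dp":[0,0,0],"twist":0},{"dp":[0,0,0],"twist":0}]' --gripper -1 --squeeze 25

```text
time_s: 3.1
ee_pos: [0.5741, 0.2196, 0.1125]
eef_rot: [3.141, -0.0, 1.435]
force: [-0.4, -0.9, -0.1]
grip_width: 0.0492
grip_force: 0.0
```

Call:
step_arm --deltas '[{"dp":[0,0,0],"twist":0},{"dp":[0,0,0],"twist":0},{"dp":[0,0,0],"twist":0},{"dp":[0,0,0],"twist":0},{"dp":[0,0,0],"twist":0}]'

```text
time_s: 3.6
ee_pos: [0.5758, 0.2193, 0.1125]
eef_rot: [3.137, -0.001, 1.434]
force: [13.8, -1.4, -5.2]
grip_width: 0.028
grip_force: 25.0
```

Call:
step_arm --deltas '[{"dp":[-0.085,0,-0.1],"twist":0},{"dp":[-0.1,0,-0.1],"twist":0},{"dp":[-0.09,0,-0.08],"twist":0},{"dp":[-0.11,0,-0.085],"twist":0},{"dp":[-0.115,0,-0.08],"twist":0},{"dp":[-0.12,0,-0.07],"twist":0},{"dp":[0,0,0],"twist":0},{"dp":[0,0,0],"twist":0}]'

```text
time_s: 4.4
ee_pos: [0.5727, 0.1945, 0.1334]
eef_rot: [3.137, -0.001, 1.434]
force: [13.9, -3.5, -2.6]
grip_width: 0.0278
grip_force: 25.0
```

```bash
python3 - <<'E'
from look import *
o,im,P,h=wl('w2'); print(o['time_s'],o['ee_pos'],o['force'],head(o['ee_pos']))
red=((h[...,0]<=5)|(h[...,0]>=172))&(h[...,1]>130)&(h[...,2]>60)
m=red&(P[...,2]>.05)&(head(P)[...,0]>.135)
H=head(P[m]); print(len(H),H.mean(0).round(4),H.min(0).round(4),H.max(0).round(4))
E
```

```text
4.4 [0.57268226 0.19453485 0.13344195] [13.91915225 -3.49492259 -2.61457891] [ 0.16562265 -0.00040847  0.13344195]
1516 [0.1736 0.0013 0.157 ] [ 0.1589 -0.0135  0.1399] [0.2011 0.0817 0.2448]
```

Call:
step_arm --deltas '[{"dp":[-0.1,0.0,-0.03],"twist":0},{"dp":[0,0,0],"twist":0},{"dp":[0,0,0],"twist":0}]'

```text
time_s: 4.75
ee_pos: [0.5723, 0.1913, 0.135]
eef_rot: [3.136, -0.002, 1.434]
force: [14.2, 2.1, -1.9]
grip_width: 0.0275
grip_force: 25.0
```

Call:
step_arm --deltas '[{"dp":[0,0,0],"twist":0},{"dp":[0,0,0],"twist":0},{"dp":[0,0,0],"twist":0},{"dp":[0,0,0],"twist":0},{"dp":[0,0,0],"twist":0},{"dp":[0,0,0],"twist":0},{"dp":[0,0,0],"twist":0},{"dp":[0,0,-0.5],"twist":0},{"dp":[0,0,-0.7],"twist":0},{"dp":[0,0,-0.7],"twist":0},{"dp":[0,0,0],"twist":0},{"dp":[0,0,0],"twist":0}]' --gripper 1

```text
time_s: 5.95
ee_pos: [0.5701, 0.1911, 0.2101]
eef_rot: [3.141, -0.0, 1.435]
force: [0.3, -0.4, -0.3]
grip_width: 0.094
grip_force: 0.0
```

```bash
python3 - <<'E'
from look import *
o,im,P,h=wl('w3'); print(o['time_s'],o['ee_pos'],o['force'],head(o['ee_pos']))
red=((h[...,0]<=5)|(h[...,0]>=172))&(h[...,1]>130)&(h[...,2]>60)
m=red&(P[...,2]>.12)&(P[...,2]<.17)&(head(P)[...,0]>.135)&(abs(head(P)[...,1])<.02)
H=head(P[m]); print(len(H),H.mean(0).round(4),H.min(0).round(4),H.max(0).round(4))
x,y,Z=np.moveaxis(P,-1,0); cap=(np.hypot(x-.55,y-.03)<.045)&(Z>.1)&(Z<.12); print(cap.sum(), np.nanmean(P[cap],0))
E
```

```text
5.95 [0.57014447 0.19111194 0.21006111] [ 0.29132356 -0.38602642 -0.3248665 ] [0.16188699 0.00164131 0.21006111]
709 [0.17   0.0012 0.1553] [ 0.1617 -0.0122  0.1474] [0.1764 0.0148 0.1589]
291 [0.54805029 0.01536675 0.11030438]
```

View pics/w3.png

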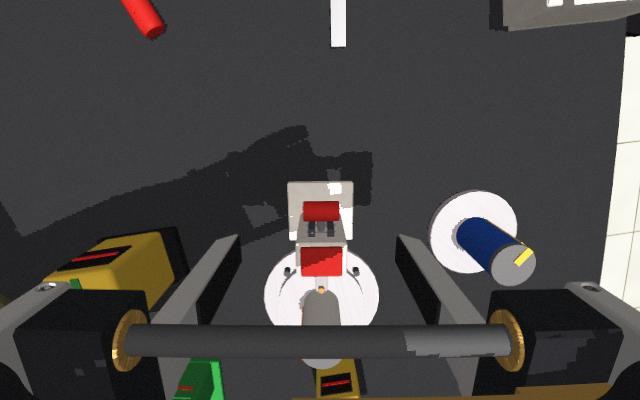

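The lever is up at its stop, with the knob top at z≈0.158 m, at (321,211) in the picture. Now to the carrier.

Call:
step_arm --deltas '[{"dp":[-0.8,0.035,0],"twist":0},{"dp":[-0.8,0,0],"twist":0},{"dp":[-0.8,0,0],"twist":0},{"dp":[-0.8,0,0],"twist":0},{"dp":[-0.85,0,0],"twist":0},{"dp":[0,0,0],"twist":0},{"dp":[0,0,0],"twist":0},{"dp":[0,0,0],"twist":0}]'

```text
time_s: 6.8
ee_pos: [0.5494, 0.0311, 0.2094]
eef_rot: [-3.141, 0.0, 1.435]
force: [-0.0, 0.6, -0.1]
grip_width: 0.0943
grip_force: 0.0
```

```bash
cat > cap.py <<'E'
from look import *
def cap(name):
    o,im,P,h=wl(name); print(o['time_s'],o['ee_pos'],o['eef_rot'],o['qpos'].round(2))
    x,y,Z=np.moveaxis(P,-1,0); m=(np.hypot(x-.55,y-.03)<.04)&(Z>.105)&(Z<.116); c,r=cv2.minEnclosingCircle(P[m][:,:2].astype(np.float32)); print('cap',m.sum(),np.round(c,4),r)
    g=m&(h[...,0]>=5)&(h[...,0]<=18)&(h[...,1]>130)&(h[...,2]>80); p=P[g]
    print(len(p),p.mean(0),cv2.minAreaRect(p[:,:2].astype(np.float32)*1000)); d=p.mean(0)[:2]-c; print('stripe deg',np.degrees(np.arctan2(d[1],d[0])))
    s=(np.hypot(x-.557,y+.09)<.05)&(Z>.08)&(Z<.095); print('scan',s.sum(),cv2.minAreaRect(P[s][:,:2].astype(np.float32)*1000) if s.any() else '')
E
python3 -c "
from cap import *
cap('w4')"
```

```text
6.8 [0.54944231 0.03106295 0.20941462] [-3.14056869e+00  8.56420782e-06  1.43521380e+00] [-0.01  0.3   1.51  0.    1.33  0.13]
cap 2013 [0.5505 0.0304] 0.023486534133553505
194 [0.53777223 0.02885733 0.11109457] ((537.79052734375, 28.529460906982422), (19.5400447845459, 8.905740737915039), 7.47457218170166)
stripe deg -172.85622185607778
scan 1969 ((557.2686767578125, -91.52120971679688), (54.30467224121094, 50.48139572143555), 3.6967761516571045)
```

Call:
step_arm --deltas '[{"dp":[-0.01,0.015,0.7],"twist":0},{"dp":[0,0,0.7],"twist":0},{"dp":[0,0,0.7],"twist":0},{"dp":[0,0,0.7],"twist":0},{"dp":[0,0,0.5],"twist":0},{"dp":[0,0,0],"twist":0},{"dp":[0,0,0],"twist":0}]'

```text
time_s: 7.55
ee_pos: [0.5503, 0.0305, 0.0785]
eef_rot: [-3.142, -0.0, 1.436]
force: [-0.2, 0.9, 0.8]
grip_width: 0.0944
grip_force: 0.0
```

Call:
step_arm --deltas '[{"dp":[0,0,0],"twist":0},{"dp":[0,0,0],"twist":0},{"dp":[0,0,0],"twist":0},{"dp":[0,0,0],"twist":0},{"dp":[0,0,0],"twist":0},{"dp":[0,0,0],"twist":0},{"dp":[0,0,0],"twist":0},{"dp":[0,0,0],"twist":0},{"dp":[0,0,0],"twist":0}]' --gripper -1 --squeeze 15

```text
time_s: 8.45
ee_pos: [0.5503, 0.0299, 0.0782]
eef_rot: [3.141, -0.0, 1.435]
force: [2.6, -0.5, 0.8]
grip_width: 0.0461
grip_force: 15.0
```

Call:
step_arm --deltas '[{"dp":[0,0,0],"twist":-0.9},{"dp":[0,0,0],"twist":-0.9},{"dp":[0,0,0],"twist":-0.9},{"dp":[0,0,0],"twist":-0.9},{"dp":[0,0,0],"twist":-0.9},{"dp":[0,0,0],"twist":-0.9},{"dp":[0,0,0],"twist":-0.9},{"dp":[0,0,0],"twist":-0.9},{"dp":[0,0,0],"twist":-0.9},{"dp":[0,0,0],"twist":-0.9},{"dp":[0,0,0],"twist":-0.9},{"dp":[0,0,0],"twist":-0.9}]'

```text
time_s: 9.65
ee_pos: [0.55, 0.0299, 0.0782]
eef_rot: [-3.142, -0.0, 2.191]
force: [-0.0, 0.6, 2.8]
grip_width: 0.0459
grip_force: 15.0
```

Call:
step_arm --deltas '[{"dp":[0,0,0],"twist":-0.9},{"dp":[0,0,0],"twist":-0.9},{"dp":[0,0,0],"twist":-0.9},{"dp":[0,0,0],"twist":-0.9},{"dp":[0,0,0],"twist":-0.9},{"dp":[0,0,0],"twist":-0.9},{"dp":[0,0,0],"twist":-0.9},{"dp":[0,0,0],"twist":-0.9},{"dp":[0,0,0],"twist":-0.9},{"dp":[0,0,0],"twist":-0.9},{"dp":[0,0,0],"twist":-0.9},{"dp":[0,0,0],"twist":-0.8}]'

```text
time_s: 10.85
ee_pos: [0.55, 0.0299, 0.0782]
eef_rot: [3.142, -0.0, 2.938]
force: [-0.6, -0.6, 2.4]
grip_width: 0.0458
grip_force: 15.0
```

Call:
step_arm --deltas '[{"dp":[0,0,0],"twist":0},{"dp":[0,0,0],"twist":0},{"dp":[0,0,0],"twist":0}]'

```text
time_s: 11.15
ee_pos: [0.55, 0.0299, 0.0782]
eef_rot: [-3.142, -0.0, 2.934]
force: [-1.5, -0.6, 3.9]
grip_width: 0.0464
grip_force: 15.0
```

Call:
step_arm --deltas '[{"dp":[0,0,0],"twist":0},{"dp":[0,0,0],"twist":0},{"dp":[0,0,0],"twist":0},{"dp":[0,0,0],"twist":0},{"dp":[0,0,0],"twist":0},{"dp":[0,0,0],"twist":0},{"dp":[0,0,0],"twist":0},{"dp":[0,0,-0.6],"twist":0},{"dp":[0,0,-0.8],"twist":0},{"dp":[0,0,-0.9],"twist":0},{"dp":[0,0,-0.9],"twist":0},{"dp":[0,0,-0.2],"twist":0}]' --gripper 1

```text
time_s: 12.35
ee_pos: [0.5513, 0.0299, 0.2182]
eef_rot: [3.14, 0.006, 2.936]
force: [-0.1, -0.3, -0.4]
grip_width: 0.0944
grip_force: 0.0
```

```bash
python3 -c "
from cap import *
cap('w5')"
```

```text
12.35 [0.55127146 0.02991939 0.21821278] [3.14044851 0.00587222 2.93567128] [-0.01  0.29  1.5  -0.    1.34 -1.38]
cap 1915 [0.549  0.0308] 0.023427670821547508
180 [0.5498109  0.01834091 0.11096627] ((549.9327392578125, 18.41476821899414), (8.457356452941895, 19.072036743164062), 4.393708229064941)
stripe deg -86.33883436502148
scan 2197 ((557.2681274414062, -91.6803207397461), (53.65303039550781, 50.47273635864258), 3.1520323753356934)
```

View pics/w5.png

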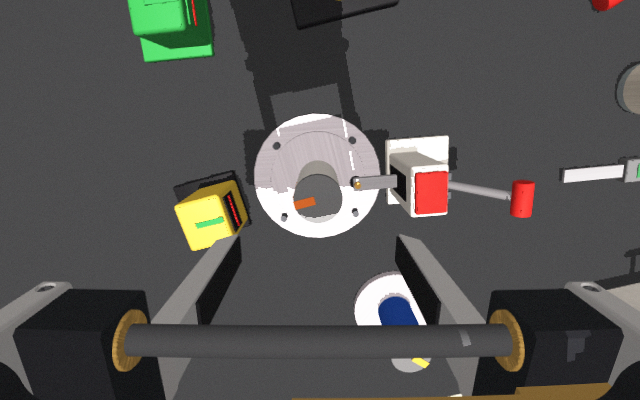

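The stripe now points at -86.3° against the scanner's -86.5°, and the lever (knob at (522,198)) is still up. I'll go back to the knob, turning the gripper on the way.

Call:
step_arm --deltas '[{"dp":[0.06,0.83,0],"twist":0},{"dp":[0.06,0.83,0],"twist":0},{"dp":[0.06,0.83,0],"twist":0},{"dp":[0.06,0.83,0],"twist":0},{"dp":[0.07,0.82,0],"twist":0},{"dp":[0,0,0],"twist":1},{"dp":[0,0,0],"twist":1},{"dp":[0,0,0],"twist":1},{"dp":[0,0,0],"twist":1},{"dp":[0,0,0],"twist":1},{"dp":[0,0,0],"twist":1},{"dp":[0,0,0],"twist":1}]'

```text
time_s: 13.6
ee_pos: [0.5714, 0.1944, 0.2124]
eef_rot: [-3.14, -0.001, 2.444]
force: [-0.7, 0.0, 0.4]
grip_width: 0.0941
grip_force: 0.0
```

Call:
step_arm --deltas '[{"dp":[0,0,0],"twist":1},{"dp":[0,0,0],"twist":1},{"dp":[0,0,0],"twist":1},{"dp":[0,0,0],"twist":1},{"dp":[0,0,0],"twist":1},{"dp":[0,0,0],"twist":1},{"dp":[0,0,0],"twist":1},{"dp":[0,0,0],"twist":1},{"dp":[0,0,0],"twist":1},{"dp":[0,0,0],"twist":1},{"dp":[0,0,0],"twist":1},{"dp":[0,0,0],"twist":1}]'

```text
time_s: 14.8
ee_pos: [0.5714, 0.1945, 0.2123]
eef_rot: [-3.139, 0.0, 1.606]
force: [0.7, -1.0, 1.0]
grip_width: 0.0943
grip_force: 0.0
```

Call:
step_arm --deltas '[{"dp":[0,0,0],"twist":1},{"dp":[0,0,0],"twist":1},{"dp":[0,0,0],"twist":0.5},{"dp":[0,0,0],"twist":0},{"dp":[0,0,0],"twist":0},{"dp":[0,0,0],"twist":0}]'

```text
time_s: 15.4
ee_pos: [0.5717, 0.1945, 0.2135]
eef_rot: [-3.141, 0.0, 1.436]
force: [0.3, 0.5, -0.5]
grip_width: 0.094
grip_force: 0.0
```

```bash
python3 - <<'E'
from look import *
o,im,P,h=wl('w6'); print(o['time_s'],o['ee_pos'],o['eef_rot'],o['force'],head(o['ee_pos']))
red=((h[...,0]<=5)|(h[...,0]>=172))&(h[...,1]>130)&(h[...,2]>60)
m=red&(P[...,2]>.12)&(P[...,2]<.17)&(head(P)[...,0]>.135)&(abs(head(P)[...,1])<.02)
H=head(P[m]); print(len(H),H.mean(0).round(4),H.min(0).round(4),H.max(0).round(4))
E
```

```text
15.4 [0.57171999 0.19453242 0.21351816] [-3.14097797e+00  2.55422113e-04  1.43554228e+00] [ 0.26124953  0.50903355 -0.49955693] [0.16548965 0.00054457 0.21351816]
687 [0.1698 0.001  0.1553] [ 0.1613 -0.0126  0.1471] [0.1762 0.0147 0.1587]
```

Call:
step_arm --deltas '[{"dp":[0.05,0.02,0.2],"twist":0},{"dp":[0,0,0.7],"twist":0},{"dp":[0,0,0.7],"twist":0},{"dp":[0,0,0.45],"twist":0},{"dp":[0,0,0],"twist":0},{"dp":[0,0,0],"twist":0}]'

```text
time_s: 16.05
ee_pos: [0.573, 0.1965, 0.1323]
eef_rot: [3.142, -0.0, 1.435]
force: [-0.2, -0.2, 0.6]
grip_width: 0.0937
grip_force: 0.0
```

Call:
step_arm --deltas '[{"dp":[0,0,0],"twist":0},{"dp":[0,0,0],"twist":0},{"dp":[0,0,0],"twist":0},{"dp":[0,0,0],"twist":0},{"dp":[0,0,0],"twist":0},{"dp":[0,0,0],"twist":0},{"dp":[0,0,0],"twist":0},{"dp":[0,0,0],"twist":0},{"dp":[0,0,0],"twist":0},{"dp":[0,0,0],"twist":0},{"dp":[0,0,0],"twist":0},{"dp":[0,0,0],"twist":0}]' --gripper -1 --squeeze 30

```text
time_s: 17.25
ee_pos: [0.5731, 0.1964, 0.1321]
eef_rot: [3.141, -0.0, 1.435]
force: [5.1, -0.2, -2.1]
grip_width: 0.0273
grip_force: 30.0
```

Call:
step_arm --deltas '[{"dp":[0.155,0,0.092],"twist":0},{"dp":[0.145,0,0.105],"twist":0},{"dp":[0.138,0,0.12],"twist":0},{"dp":[0.122,0,0.127],"twist":0}]'

```text
time_s: 17.65
ee_pos: [0.5761, 0.2187, 0.1151]
eef_rot: [3.141, 0.0, 1.435]
force: [-1.3, -2.1, 7.9]
grip_width: 0.0277
grip_force: 30.0
```

Call:
step_arm --deltas '[{"dp":[0.056,0,0.07],"twist":0}]'

```text
time_s: 17.75
ee_pos: [0.5764, 0.2213, 0.1123]
eef_rot: [3.141, -0.0, 1.435]
force: [-1.2, -0.5, 9.9]
grip_width: 0.0275
grip_force: 30.0
```

Call:
step_arm --deltas '[{"dp":[0.056,0,0.072],"twist":0}]'

```text
time_s: 17.85
ee_pos: [0.5767, 0.2234, 0.1096]
eef_rot: [3.141, -0.0, 1.435]
force: [-1.2, -1.8, 9.0]
grip_width: 0.0276
grip_force: 30.0
```

Call:
step_arm --deltas '[{"dp":[0,0,0],"twist":0}]'

```text
time_s: 17.95
ee_pos: [0.5767, 0.2237, 0.1093]
eef_rot: [3.141, -0.001, 1.435]
force: [1.7, 2.4, 3.8]
grip_width: 0.0277
grip_force: 30.0
```

Call:
step_arm --deltas '[{"dp":[0,0,0],"twist":0}]'

```text
time_s: 18.05
ee_pos: [0.5767, 0.2237, 0.1092]
eef_rot: [3.141, -0.001, 1.435]
force: [0.4, 3.8, 4.5]
grip_width: 0.0277
grip_force: 30.0
```

Call:
step_arm --deltas '[{"dp":[0.029,0,0.041],"twist":0}]'

```text
time_s: 18.15
ee_pos: [0.5768, 0.2246, 0.108]
eef_rot: [3.141, -0.001, 1.435]
force: [-1.6, 1.0, 10.2]
grip_width: 0.0274
grip_force: 30.0
```

Call:
step_arm --deltas '[{"dp":[0.028,0,0.041],"twist":0}]'

```text
time_s: 18.25
ee_pos: [0.5769, 0.2257, 0.1063]
eef_rot: [3.141, -0.001, 1.435]
force: [-3.2, 1.4, 10.5]
grip_width: 0.0274
grip_force: 30.0
```

Call:
step_arm --deltas '[{"dp":[0.027,0,0.042],"twist":0}]'

```text
time_s: 18.35
ee_pos: [0.5771, 0.2268, 0.1047]
eef_rot: [3.141, -0.001, 1.435]
force: [-2.7, 1.4, 11.6]
grip_width: 0.0278
grip_force: 30.0
```

Call:
step_arm --deltas '[{"dp":[0.026,0,0.043],"twist":0}]'

```text
time_s: 18.45
ee_pos: [0.5772, 0.2279, 0.103]
eef_rot: [3.141, -0.001, 1.435]
force: [-2.5, 2.0, 10.6]
grip_width: 0.0277
grip_force: 30.0
```

Call:
step_arm --deltas '[{"dp":[0.025,0,0.043],"twist":0}]'

```text
time_s: 18.55
ee_pos: [0.5774, 0.2289, 0.1012]
eef_rot: [3.141, -0.001, 1.435]
force: [-2.7, 2.2, 10.7]
grip_width: 0.0279
grip_force: 30.0
```

Call:
step_arm --deltas '[{"dp":[0.024,0,0.044],"twist":0}]'

```text
time_s: 18.65
ee_pos: [0.5775, 0.2299, 0.0995]
eef_rot: [3.141, -0.001, 1.435]
force: [-1.8, 2.7, 10.0]
grip_width: 0.0273
grip_force: 30.0
```

Call:
step_arm --deltas '[{"dp":[0.03,0,0.045],"twist":0}]'

```text
time_s: 18.75
ee_pos: [0.5776, 0.2309, 0.0976]
eef_rot: [3.141, -0.001, 1.435]
force: [-2.5, 1.8, 8.9]
grip_width: 0.0277
grip_force: 30.0
```

Call:
step_arm --deltas '[{"dp":[0.022,0,0.045],"twist":0}]'

```text
time_s: 18.85
ee_pos: [0.5778, 0.2319, 0.0958]
eef_rot: [3.141, -0.001, 1.435]
force: [-2.2, 2.7, 10.0]
grip_width: 0.0277
grip_force: 30.0
```

Call:
step_arm --deltas '[{"dp":[0.02,0,0.046],"twist":0}]'

```text
time_s: 18.95
ee_pos: [0.5778, 0.2327, 0.0939]
eef_rot: [3.141, -0.001, 1.435]
force: [-1.7, 2.8, 10.1]
grip_width: 0.0274
grip_force: 30.0
```

Call:
step_arm --deltas '[{"dp":[0.019,0,0.046],"twist":0}]'

```text
time_s: 19.05
ee_pos: [0.5779, 0.2336, 0.0921]
eef_rot: [3.141, -0.001, 1.435]
force: [-1.9, 2.7, 9.9]
grip_width: 0.0273
grip_force: 30.0
```

Call:
step_arm --deltas '[{"dp":[0.018,0,0.047],"twist":0}]'

```text
time_s: 19.15
ee_pos: [0.5781, 0.2343, 0.0903]
eef_rot: [3.141, -0.001, 1.435]
force: [-3.0, 4.3, 9.7]
grip_width: 0.0276
grip_force: 30.0
```

Call:
step_arm --deltas '[{"dp":[0.017,0,0.047],"twist":0}]'

```text
time_s: 19.25
ee_pos: [0.5781, 0.2351, 0.0884]
eef_rot: [3.141, -0.001, 1.435]
force: [-1.7, 5.6, 9.5]
grip_width: 0.0279
grip_force: 30.0
```

Call:
step_arm --deltas '[{"dp":[0.022,0,0.047],"twist":0}]'

```text
time_s: 19.35
ee_pos: [0.5782, 0.2358, 0.0864]
eef_rot: [3.141, -0.001, 1.435]
force: [-3.2, 1.8, 9.6]
grip_width: 0.0277
grip_force: 30.0
```

Call:
step_arm --deltas '[{"dp":[0.02,0,0.048],"twist":0}]'

```text
time_s: 19.45
ee_pos: [0.5783, 0.2366, 0.0845]
eef_rot: [3.141, -0.001, 1.435]
force: [-1.6, 3.0, 9.6]
grip_width: 0.0274
grip_force: 30.0
```

Call:
step_arm --deltas '[{"dp":[0.019,0,0.048],"twist":0}]'

```text
time_s: 19.55
ee_pos: [0.5784, 0.2372, 0.0825]
eef_rot: [3.141, -0.001, 1.435]
force: [-1.8, 2.4, 8.4]
grip_width: 0.0279
grip_force: 30.0
```

Call:
step_arm --deltas '[{"dp":[0.012,0,0.049],"twist":0}]'

```text
time_s: 19.65
ee_pos: [0.5785, 0.2378, 0.0806]
eef_rot: [3.141, -0.001, 1.435]
force: [-2.2, 3.8, 8.9]
grip_width: 0.0277
grip_force: 30.0
```

Call:
step_arm --deltas '[{"dp":[0.011,0,0.049],"twist":0}]'

```text
time_s: 19.75
ee_pos: [0.5786, 0.2384, 0.0786]
eef_rot: [3.141, -0.001, 1.435]
force: [-2.8, 5.5, 9.2]
grip_width: 0.0275
grip_force: 30.0
```

Call:
step_arm --deltas '[{"dp":[0.02,0,0.049],"twist":0}]'

```text
time_s: 19.85
ee_pos: [0.5786, 0.239, 0.0766]
eef_rot: [3.141, -0.001, 1.435]
force: [-2.1, 1.1, 7.7]
grip_width: 0.0275
grip_force: 30.0
```

Call:
step_arm --deltas '[{"dp":[0.014,0,0.049],"twist":0}]'

```text
time_s: 19.95
ee_pos: [0.5787, 0.2395, 0.0745]
eef_rot: [3.141, -0.001, 1.435]
force: [-1.7, 2.7, 7.9]
grip_width: 0.0275
grip_force: 30.0
```

Call:
step_arm --deltas '[{"dp":[0.01,0,0.05],"twist":0}]'

```text
time_s: 20.05
ee_pos: [0.5787, 0.2399, 0.0726]
eef_rot: [3.141, -0.001, 1.435]
force: [-1.4, 2.5, 8.2]
grip_width: 0.0276
grip_force: 30.0
```

Call:
step_arm --deltas '[{"dp":[0.006,0,0.05],"twist":0}]'

```text
time_s: 20.15
ee_pos: [0.5788, 0.2403, 0.0706]
eef_rot: [3.141, -0.001, 1.435]
force: [-2.4, 3.8, 9.1]
grip_width: 0.0277
grip_force: 30.0
```

Call:
step_arm --deltas '[{"dp":[0.005,0,0.05],"twist":0}]'

```text
time_s: 20.25
ee_pos: [0.5788, 0.2406, 0.0687]
eef_rot: [3.141, -0.001, 1.435]
force: [-2.3, 4.7, 8.7]
grip_width: 0.0277
grip_force: 30.0
```

Call:
step_arm --deltas '[{"dp":[0.01,0,0.05],"twist":0}]'

```text
time_s: 20.35
ee_pos: [0.5789, 0.241, 0.0666]
eef_rot: [3.141, -0.001, 1.435]
force: [-2.8, 3.5, 7.7]
grip_width: 0.0275
grip_force: 30.0
```

Call:
step_arm --deltas '[{"dp":[0.008,0,0.05],"twist":0}]'

```text
time_s: 20.45
ee_pos: [0.5789, 0.2413, 0.0646]
eef_rot: [3.141, -0.001, 1.435]
force: [-2.9, 4.0, 7.6]
grip_width: 0.0274
grip_force: 30.0
```

Call:
step_arm --deltas '[{"dp":[0.002,0,0.05],"twist":0}]'

```text
time_s: 20.55
ee_pos: [0.5789, 0.2414, 0.0626]
eef_rot: [3.141, -0.001, 1.435]
force: [-2.2, 5.4, 8.4]
grip_width: 0.0273
grip_force: 30.0
```

Call:
step_arm --deltas '[{"dp":[0,0,0.05],"twist":0}]'

```text
time_s: 20.65
ee_pos: [0.579, 0.2415, 0.0606]
eef_rot: [3.141, -0.001, 1.435]
force: [-2.4, 6.1, 7.8]
grip_width: 0.0275
grip_force: 30.0
```

```bash
python3 - <<'E'
from look import *
ims=[]
for n,(r0,r1,c0,c1) in(('scene',(165,235,320,420)),('side',(205,285,255,345))):
    im,d=ctrl.camera(n); h=cv2.cvtColor(im,cv2.COLOR_RGB2HSV).astype(int)
    v,u=np.mgrid[0:400,0:640]; P=world(n,np.c_[u.ravel(),v.ravel()],depth=d.ravel()).reshape(400,640,3); H=head(P)
    red=((h[...,0]<=5)|(h[...,0]>=172))&(h[...,1]>130)&(h[...,2]>60)&(d>0)
    k=red&(H[...,0]>.14)&(H[...,0]<.23)&(abs(H[...,1])<.03)
    if k.any(): print(n,'knob',k.sum(),H[k].mean(0).round(4),H[k].min(0).round(4),H[k].max(0).round(4))
    b=(H[...,0]>.03)&(H[...,0]<.085)&(abs(H[...,1])<.009)&(H[...,2]>.026)&(H[...,2]<.08); 
    if b.any(): print('bar',b.sum(),np.percentile(H[b],[5,50,95],axis=0).round(4).tolist())
    ims.append(cv2.resize(im[r0:r1,c0:c1],(400,300),interpolation=cv2.INTER_CUBIC))
o,w,P,h=wl('w7'); H=head(P)
b=(H[...,0]>.035)&(H[...,0]<.085)&(abs(H[...,1])<.009)&(H[...,2]>.026)&(H[...,2]<.08)
if b.any(): print('wbar',b.sum(),np.percentile(H[b],[5,50,95],axis=0).round(4).tolist())
top=np.hstack(ims); bot=cv2.resize(w[100:400,:],(640,300)); bot=np.hstack([bot,np.zeros((300,160,3),np.uint8)])
cv2.imwrite('pics/c1.png',np.vstack([top,bot])[:,:,::-1]); print(ctrl.get_obs()['force'],ctrl.get_obs()['time_s'])
E
```

```text
scene knob 17 [ 0.2033 -0.0023  0.0949] [ 0.1993 -0.018   0.086 ] [0.2085 0.0125 0.0984]
bar 40 [[0.0406, -0.0085, 0.0299], [0.0593, -0.0048, 0.0373], [0.0814, -0.0001, 0.0425]]
side knob 31 [ 0.2108 -0.0081  0.0914] [ 0.168  -0.026   0.0023] [0.2155 0.0047 0.1029]
bar 10 [[0.0331, -0.005, 0.0274], [0.0436, 0.0015, 0.0363], [0.0484, 0.0047, 0.0428]]
[-0.34383759  5.89314953  4.60297221] 20.8
```

View pics/c1.png

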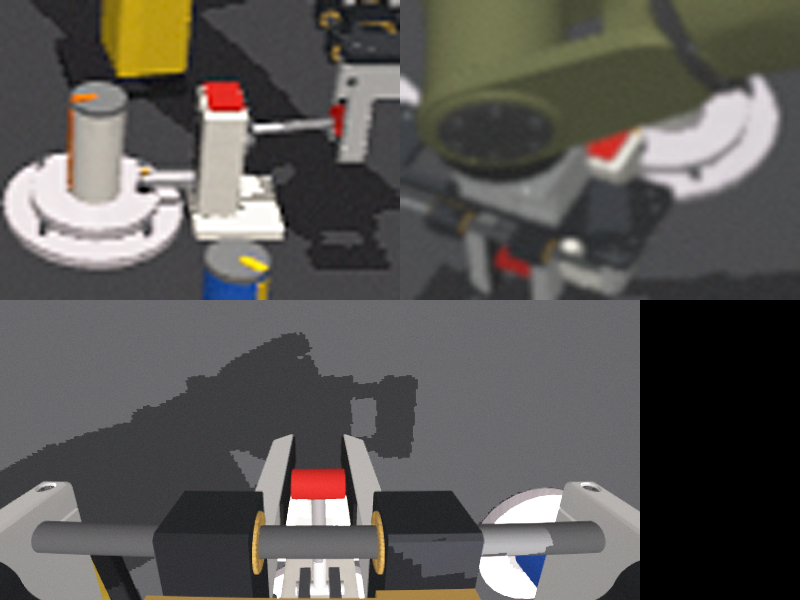

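The picture shows the stripe at (70,145) facing the scanner and the foot at (145,185), close to the flange. The knob may have slid within the pads, so I'll measure it with the wrist depth.

```bash
cat > kn.py <<'E'
from look import *
def kn(name):
    o,im,P,h=wl(name); H=head(P)
    m=((h[...,0]<=5)|(h[...,0]>=172))&(h[...,1]>130)&(h[...,2]>60)&(H[...,0]>.15)&(H[...,0]<.23)&(abs(H[...,1])<.02)&(H[...,2]>.03)
    q=H[m]; t=q[q[:,2]>np.percentile(q[:,2],60)]
    print(o['time_s'],'tcp',head(o['ee_pos']).round(4),'F',o['force'].round(1),'knob',len(q),q.mean(0).round(4),'z pct',np.percentile(q[:,2],[2,50,90,98]).round(4),'toparea x',t[:,0].mean().round(4))
E
python3 -c "
from kn import *
kn('w8')"
```

```text
20.8 tcp [ 2.13e-01 -2.00e-04  6.03e-02] F [-0.3  5.9  4.6] knob 1650 [0.2103 0.0017 0.0947] z pct [0.0872 0.0958 0.0973 0.0978] toparea x 0.2075
```

The knob slid about 10 mm in the pads, so I'll regrip centred and with full force, then feel both ways.

Call:
step_arm --deltas '[{"dp":[0,0,0],"twist":0},{"dp":[0,0,0],"twist":0},{"dp":[0,0,0],"twist":0},{"dp":[-0.1,0,-0.25],"twist":0},{"dp":[0,0,0],"twist":0},{"dp":[0,0,0],"twist":0}]' --gripper -0.1

```text
time_s: 21.45
ee_pos: [0.5786, 0.2365, 0.0704]
eef_rot: [3.141, -0.0, 1.434]
force: [-1.6, -1.0, -0.0]
grip_width: 0.042
grip_force: 0.0
```

```bash
python3 -c "
from kn import *
kn('w9')"
```

```text
21.45 tcp [ 0.208  -0.0006  0.0704] F [-1.6 -1.  -0. ] knob 1477 [0.2102 0.0019 0.0947] z pct [0.0863 0.0958 0.0973 0.0979] toparea x 0.2075
```

Call:
step_arm --deltas '[{"dp":[0,0,0],"twist":0},{"dp":[0,0,0],"twist":0},{"dp":[0,0,0],"twist":0},{"dp":[0,0,0],"twist":0},{"dp":[0,0,0],"twist":0},{"dp":[0,0,0],"twist":0}]' --gripper -1 --squeeze 60

```text
time_s: 22.1
ee_pos: [0.5783, 0.2367, 0.0697]
eef_rot: [-3.141, 0.0, 1.435]
force: [-1.4, 0.4, -1.2]
grip_width: 0.0272
grip_force: 60.0
```

Call:
step_arm --deltas '[{"dp":[-0.006,0,-0.05],"twist":0}]'

```text
time_s: 22.2
ee_pos: [0.5782, 0.2365, 0.0711]
eef_rot: [-3.141, 0.0, 1.435]
force: [3.2, 2.0, -9.8]
grip_width: 0.0275
grip_force: 60.0
```

Call:
step_arm --deltas '[{"dp":[-0.008,0,-0.049],"twist":0}]'

```text
time_s: 22.3
ee_pos: [0.5781, 0.2362, 0.073]
eef_rot: [-3.141, -0.0, 1.435]
force: [3.8, 1.2, -13.8]
grip_width: 0.0276
grip_force: 60.0
```

Call:
step_arm --deltas '[{"dp":[-0.009,0,-0.049],"twist":0}]'

```text
time_s: 22.4
ee_pos: [0.578, 0.2357, 0.0751]
eef_rot: [-3.141, 0.0, 1.435]
force: [3.2, 1.1, -13.0]
grip_width: 0.0273
grip_force: 60.0
```

Call:
step_arm --deltas '[{"dp":[-0.01,0,-0.049],"twist":0}]'

```text
time_s: 22.5
ee_pos: [0.578, 0.2352, 0.0773]
eef_rot: [-3.141, 0.0, 1.435]
force: [3.2, 1.3, -13.5]
grip_width: 0.0277
grip_force: 60.0
```

Call:
step_arm --deltas '[{"dp":[-0.011,0,-0.049],"twist":0}]'

```text
time_s: 22.6
ee_pos: [0.5779, 0.2346, 0.0794]
eef_rot: [-3.141, 0.001, 1.435]
force: [2.6, -0.8, -14.2]
grip_width: 0.0277
grip_force: 60.0
```

Call:
step_arm --deltas '[{"dp":[-0.012,0,-0.048],"twist":0}]'

```text
time_s: 22.7
ee_pos: [0.5779, 0.2341, 0.0814]
eef_rot: [-3.141, 0.001, 1.435]
force: [1.9, -2.2, -13.3]
grip_width: 0.0272
grip_force: 60.0
```

Call:
step_arm --deltas '[{"dp":[-0.014,0,-0.048],"twist":0}]'

```text
time_s: 22.8
ee_pos: [0.5778, 0.2336, 0.0834]
eef_rot: [-3.141, 0.001, 1.435]
force: [2.0, -1.4, -13.9]
grip_width: 0.0272
grip_force: 60.0
```

Call:
step_arm --deltas '[{"dp":[-0.015,0,-0.048],"twist":0}]'

```text
time_s: 22.9
ee_pos: [0.5778, 0.233, 0.0854]
eef_rot: [-3.141, 0.001, 1.435]
force: [1.2, -1.5, -14.4]
grip_width: 0.0267
grip_force: 60.0
```

```bash
python3 -c "
from kn import *
kn('w10')"
```

```text
22.9 tcp [ 2.045e-01 -2.000e-04  8.540e-02] F [  1.2  -1.5 -14.4] knob 1480 [0.2074 0.0016 0.1079] z pct [0.1006 0.1087 0.1103 0.111 ] toparea x 0.2052
```

Pinching adds friction and masks the contact. I'll push from above with closed fingertips instead.

Call:
step_arm --deltas '[{"dp":[0,0,0],"twist":0},{"dp":[0,0,0],"twist":0},{"dp":[0,0,0],"twist":0},{"dp":[0,0,-0.2],"twist":0},{"dp":[0,0,-0.4],"twist":0},{"dp":[0.08,0,-0.3],"twist":0},{"dp":[0,0,0],"twist":0}]' --gripper -0.1

```text
time_s: 23.65
ee_pos: [0.5793, 0.2372, 0.124]
eef_rot: [3.138, -0.002, 1.435]
force: [-0.1, 0.8, -0.2]
grip_width: 0.042
grip_force: 0.0
```

Call:
step_arm --deltas '[{"dp":[0,0,0],"twist":0},{"dp":[0,0,0],"twist":0},{"dp":[0,0,0],"twist":0},{"dp":[0,0,0],"twist":0},{"dp":[0,0,0],"twist":0},{"dp":[0,0,0],"twist":0},{"dp":[0,0,0],"twist":0}]' --gripper -1 --squeeze 20

```text
time_s: 24.35
ee_pos: [0.5784, 0.2365, 0.1214]
eef_rot: [-3.142, 0.0, 1.435]
force: [-0.0, 0.1, -0.5]
grip_width: 0.0001
grip_force: 0.0
```

```bash
python3 -c "
from kn import *
kn('w11')"
```

```text
24.35 tcp [ 0.2079 -0.0004  0.1214] F [-0.   0.1 -0.5] knob 275 [0.2128 0.002  0.1142] z pct [0.1009 0.1055 0.1385 0.2196] toparea x 0.2141
```

Call:
step_arm --deltas '[{"dp":[0,0,0.05],"twist":0},{"dp":[0,0,0.05],"twist":0},{"dp":[0,0,0.05],"twist":0},{"dp":[0,0,0.05],"twist":0}]'

```text
time_s: 24.8
ee_pos: [0.5783, 0.2365, 0.1131]
eef_rot: [-3.141, 0.0, 1.435]
force: [0.2, -0.1, -0.3]
grip_width: 0.0006
grip_force: 0.0
```

Call:
step_arm --deltas '[{"dp":[0.01,0,0.05],"twist":0}]'

```text
time_s: 24.9
ee_pos: [0.5784, 0.2369, 0.1112]
eef_rot: [-3.141, 0.0, 1.435]
force: [0.7, 0.3, 0.5]
grip_width: 0.0006
grip_force: 0.0
```

Call:
step_arm --deltas '[{"dp":[0.014,0,0.05],"twist":0}]'

```text
time_s: 25.0
ee_pos: [0.5786, 0.2374, 0.1095]
eef_rot: [3.141, 0.0, 1.435]
force: [-1.3, -1.2, 5.0]
grip_width: 0.0004
grip_force: 2.5
```

Call:
step_arm --deltas '[{"dp":[0.013,0,0.05],"twist":0}]'

```text
time_s: 25.1
ee_pos: [0.5787, 0.238, 0.1077]
eef_rot: [3.141, -0.0, 1.435]
force: [-1.0, -0.8, 5.7]
grip_width: 0.0004
grip_force: 2.6
```

Call:
step_arm --deltas '[{"dp":[0.012,0,0.05],"twist":0}]'

```text
time_s: 25.2
ee_pos: [0.5788, 0.2386, 0.1058]
eef_rot: [3.141, -0.0, 1.435]
force: [-2.6, 0.9, 5.3]
grip_width: 0.0007
grip_force: 2.7
```

Call:
step_arm --deltas '[{"dp":[0.011,0,0.05],"twist":0}]'

```text
time_s: 25.3
ee_pos: [0.5788, 0.2392, 0.1039]
eef_rot: [3.141, -0.001, 1.435]
force: [-3.0, 0.8, 5.5]
grip_width: 0.0004
grip_force: 2.8
```

Call:
step_arm --deltas '[{"dp":[0.01,0,0.05],"twist":0}]'

```text
time_s: 25.4
ee_pos: [0.5789, 0.2397, 0.1019]
eef_rot: [3.141, -0.001, 1.435]
force: [-2.2, 2.4, 5.1]
grip_width: 0.0003
grip_force: 2.9
```

Call:
step_arm --deltas '[{"dp":[0.009,0,0.05],"twist":0}]'

```text
time_s: 25.5
ee_pos: [0.579, 0.2402, 0.1]
eef_rot: [3.141, -0.001, 1.435]
force: [-2.0, 2.4, 5.5]
grip_width: 0.0008
grip_force: 3.0
```

Call:
step_arm --deltas '[{"dp":[0.008,0,0.05],"twist":0}]'

```text
time_s: 25.6
ee_pos: [0.579, 0.2406, 0.098]
eef_rot: [3.141, -0.001, 1.435]
force: [-1.6, 2.7, 5.8]
grip_width: 0.0003
grip_force: 3.0
```

Call:
step_arm --deltas '[{"dp":[0.005,0,0.05],"twist":0}]'

```text
time_s: 25.7
ee_pos: [0.5791, 0.241, 0.0961]
eef_rot: [3.141, -0.002, 1.435]
force: [-1.6, 3.3, 6.6]
grip_width: 0.0005
grip_force: 3.1
```

Call:
step_arm --deltas '[{"dp":[0.004,0,0.05],"twist":0}]'

```text
time_s: 25.8
ee_pos: [0.5791, 0.2413, 0.0942]
eef_rot: [3.141, -0.002, 1.435]
force: [-2.1, 4.8, 7.9]
grip_width: 0.0007
grip_force: 3.9
```

Call:
step_arm --deltas '[{"dp":[0.003,0,0.05],"twist":0}]'

```text
time_s: 25.9
ee_pos: [0.5792, 0.2415, 0.0924]
eef_rot: [3.14, -0.002, 1.435]
force: [-1.9, 4.6, 8.7]
grip_width: 0.0005
grip_force: 4.3
```

Call:
step_arm --deltas '[{"dp":[0.002,0,0.05],"twist":0}]'

```text
time_s: 26.0
ee_pos: [0.5792, 0.2417, 0.0905]
eef_rot: [3.14, -0.002, 1.435]
force: [-2.3, 5.5, 8.4]
grip_width: 0.0008
grip_force: 4.4
```

Call:
step_arm --deltas '[{"dp":[0,0,0.05],"twist":0}]'

```text
time_s: 26.1
ee_pos: [0.5793, 0.2418, 0.0886]
eef_rot: [3.14, -0.003, 1.435]
force: [-1.3, 6.3, 9.5]
grip_width: 0.0004
grip_force: 4.5
```

Contact was felt at a tip height of about 0.095 m. The tip is now 6.4 mm lower, which puts the foot at about 13 N. Letting go upward.

Call:
step_arm --deltas '[{"dp":[0,0,-0.1],"twist":0},{"dp":[0,0,-0.5],"twist":0},{"dp":[0,0,-0.9],"twist":0},{"dp":[0,0,-0.9],"twist":0},{"dp":[0,0,-0.4],"twist":0},{"dp":[-0.8,0,0],"twist":0},{"dp":[-0.8,0,0],"twist":0},{"dp":[0,0,0],"twist":0},{"dp":[0,0,0],"twist":0},{"dp":[0,0,0],"twist":0}]'

```text
time_s: 27.1
ee_pos: [0.5703, 0.1777, 0.1994]
eef_rot: [-3.142, -0.0, 1.435]
force: [0.2, -0.5, 0.3]
grip_width: 0.0003
grip_force: 0.0
```

```bash
python3 -c "
from cap import *; from kn import kn
kn('w12'); cap('w13')
import cv2,numpy as np
im,d=ctrl.camera('scene'); cv2.imwrite('pics/s2.png',cv2.resize(im[150:250,270:430],(800,500),interpolation=cv2.INTER_CUBIC)[:,:,::-1])"
```

```text
27.1 tcp [ 0.1487 -0.0003  0.1994] F [ 0.2 -0.5  0.3] knob 590 [0.2044 0.0018 0.0967] z pct [0.0818 0.0874 0.0893 0.2325] toparea x 0.1986
27.15 [0.57025509 0.17787998 0.19929296] [-3.14143019e+00 -1.01124825e-05  1.43544248e+00] [0.24 0.41 1.39 0.   1.34 0.38]
cap 47 [0.5449 0.0133] 0.005705162882804871
22 [0.54711369 0.01429699 0.11130573] ((547.2838745117188, 13.982834815979004), (2.89028000831604, 9.819754600524902), 2.488967180252075)
stripe deg 24.34881894535042
scan 0
```

View pics/s2.png

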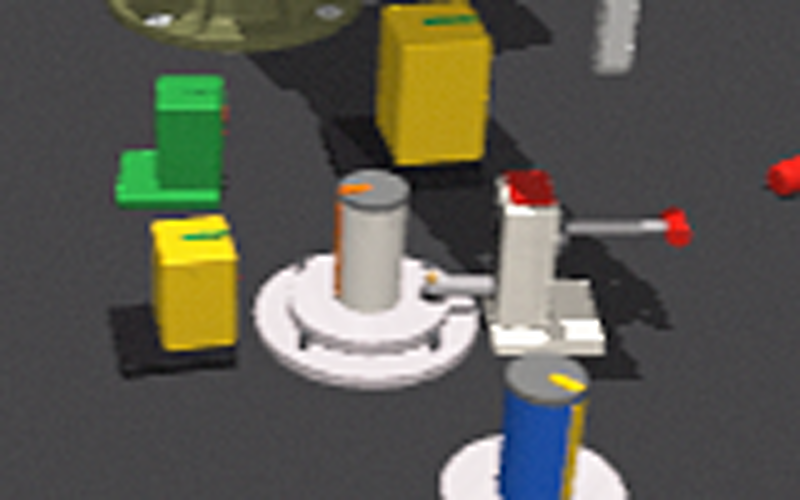

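The lever has stayed where it was left, with the knob at (678,226). The stripe at (338,240) faces the small yellow scanner, the foot is on the flange at (430,285), and the robot is clear. Handing in.

```bash
python3 -c "
from station import ctrl
print(ctrl.hand_in())"
```

```text
the job is handed in; nothing more can be done
None
```

I handed the job in with the carrier's stripe facing the scanner to within about 1° and the foot pressing on the flange at an estimated 13 N; the lever stayed where I left it, but the hand-in gave no verdict.

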